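# Clear the drilling jig and swing its plate to the pointer

## Robot

A 6-joint arm with a two-finger parallel gripper is mounted at the origin on a cart in front of the work surface, level with it; the furniture and walls round the work are solid. World frame = base frame: x ahead of the robot, y to its left, z up, the work surface at z = 0. Lengths are in m, angles in rad, forces in N, time in s.
With the tool pointing down it reaches from about 0.25 to 0.725 m from the base axis. Payload 4 kg.
Tool frame: the origin (TCP) lies on the front face of the gripper's body, between the roots of the fingers; the fingertips stand 73 mm ahead of it and the grasp point (between the pads) lies 54 mm ahead of it; z points along the fingers, y is the line along which they close (so a half turn about z gives the same grasp; the last joint's range is limited). The gripper opens to 85 mm and grips with 20 to 120 N. Pads are 22 mm wide; open, the fingers measure 114 mm over their backs; the gripper's body (76 mm by 85 mm) begins 54 mm behind the grasp point. The pads swing forward as they close: fully open they stand 13 mm farther back than shut.
Start: joints at [1.326, 0.241, 0.005, 1.335, 0, 1.571], TCP at [0.121, 0.485, 0.304] pointing down, gripper open.
Joint ranges: [-2.72, 2.72], [-1.05, 1.87], [-1.09, 1.28], [-1.99, 2.15], [-1.42, 1.44], [-3.14, 3.14]. Speed limits (rad/s): [2.79, 2.79, 3.14, 3.14, 3.14, 3.14].

## Interface

Orientations are given as a unit quaternion [x, y, z, w].
In Python, from workcell import bot gives the robot as it stands. The module is installed in compiled form; this text tells all that it offers.
- The arm moves only by the tool step_arm, never from a script. Its argument "rows" is a list of rows, each a list of 2 entries, a list of its own where there are three numbers: the shift along the tool's x, y, z in mm, then the turn about the tool's z in degrees. A call has 1 to 12 rows; each row is the pose to reach, as a shift and turn from the pose commanded when the call began, along the tool's axes at that moment; what a row does not reach only later rows make up. A row lasts 1/8 s, in which the tool goes at most 62.5 mm and 10.7 degrees, less where a joint would pass 70% of its speed; a pose out of reach is approached as far as the arm can. A call with a gripper value outside its range is refused whole. "claw" is the gripper's target within -1 to 1 (shut at 1, half-way at 0, fully open at -1), set as the call begins (left out, the last holds). The fingers move at their own pace and stop on an object; the grip force is fixed at half the most. Time passes only in rows, so rows that repeat a pose let the fingers close. It gives the time, the measured TCP pose, the force, the opening and the grip force at its end, in the units of the state.
- bot.get_obs(): the state, without advancing time (a new reading comes with each control period).
- bot.camera(name): name is "side" or "top"; returns (picture, depth): 480x640x3 uint8, red, green, blue; 480x640 float32, m along the optical axis (not along the pixel's ray), 0 where there is no reading.
- bot.camera_params(name): a dict with "fx", "fy", "cx", "cy" (pixels), "D" ([k1, k2, p1, p2, k3] as OpenCV has them; the pictures are not rectified), "pose" (4x4, takes a point from camera to world coordinates). Camera axes: x right, y up, looking along -z (the intrinsics and any distortion apply to the point x, -y, -z); pixel columns grow to the right and rows downward; lengths in m; the calibration is good to about 2 mm. A picture is of the moment at which its call begins. camera_params takes no time and is no camera call.
- bot.job_done(): hands the job in; it is judged then, once.
Trained networks look in the newest picture that a camera, given by its name, has taken for a name from the list of things; names that differ only in an ending like _2 or _b are one class to them, and where a whole thing is asked for, a point or a joint stands for the part that bears it (a point fixed in the world has none). Each returns a list of dicts, best first, with "score" (0 to 1); they miss things now and then, are a little off and sometimes report something else, mostly with a low value. They report only what shows in the picture. A call takes as long as a camera call. They do not tell look-alikes from the thing itself.
- bot.trace(target, camera): "pixels" (480x640 bool, what is visible of it) and "uv" ([column, row] in pixels, amid what is visible of it).
The state is a dict: "clock": time; "joint_pos": joint angles; "joint_vel": joint speeds; "tau": joint torques, N m; "eef_pos": TCP position; "tool_rot": TCP orientation; "ft_force": force on the tool from outside, world axes, zero at the start; "ft_torque": the same for the moment, N m; "grip_width": finger opening in m; "grasp_force": force on a finger pad.
Only numpy, scipy, OpenCV 4.12 (cv2) and the standard library are available. Lean on these libraries where they do the work, as an engineer would, in place of code of your own. Each camera call takes 0.05 s, during which the arm holds its last target. There are 200 camera calls.

## Task

A jar of screws was left on the drilling jig, in the way of its swinging aluminium plate. First set the yellow-lidded jar down upright in the free end of the blue tray, without dropping it; then swing the plate round its pivot bolt until the red line along its middle points at the red pointer on the jig's scale, and let go. Leave the pointer, the red-lidded jar and the hex keys as they are.

Things in the scene. Friction and masses are not known exactly. Their poses are not given: they have to be found in the camera images.
- jig: Fixed plywood base of the jig, 290 x 290 x 12 mm, lying on the bench; origin at the centre of its underside, x and y along its edges, z up. The plate's pivot bolt stands at (-100, -100) mm in this frame. It carries a quarter-circle scale round the bolt.
- swing_plate (a joint): Heading of the swinging plate about the vertical pivot bolt, rad, in the jig's frame: 0 = its red line points along the jig's +x, growing counter-clockwise seen from above, 1.57 = along +y (limits 0 and 1.57). Stiff: it stays where it is left; about 3 N pushed sideways at its outer end moves it. It starts near 0, the jar stands in its path, and the pointer lies beyond the jar.
- plate_pivot (a point): On the pivot bolt's axis at the plate's top face, 36 mm above the bench. The bolt head (22 mm across) stands 10 mm higher. The plate is an aluminium bar 230 x 80 x 24 mm lying flat on the jig (underside 12 mm, top 36 mm above the bench), from 35 mm behind the bolt to 195 mm beyond it, 40 mm to either side of its red centre line.
- plate_end (a point): Outer end of the red centre line on the plate's top face, 195 mm from the bolt axis, 36 mm above the bench. x axis: outward along the line; y: counter-clockwise; z up.
- plate_corner (a point): The plate's outer corner on its clockwise side (the side away from jar and pointer), 195 mm out along the line and 40 mm to the side of it, at the top face. Pushing the plate's long side near this corner swings it towards the pointer.
- pointer (a joint): Heading of the red pointer about the same bolt, measured like the plate's heading (1.10 to 1.45). It is stiff and must stay.
- pointer_mark (a point): Middle of the top of the pointer, a flat red tab 20 x 20 x 4 mm with a white line, on the jig's scale 228 mm from the bolt axis, 17 mm above the bench, so that it is lower than the plate and never touches it. x axis: outward from the bolt; y: counter-clockwise; z up.
- jar: Clear screw jar with a yellow lid, round, 60 mm across, lid 56 mm across, 76 mm tall, 0.13 to 0.25 kg; origin at the centre of its underside, z up. Stands on the jig (12 mm above the bench) in the plate's way.
- tray: Fixed blue tray, 130 x 210 x 16 mm with 4 mm walls and a 4 mm thick floor; origin at the centre of its underside, y along its length. The red-lidded jar stands in its +y half; the -y half is free (its middle is at y = -50 mm).
- red_jar: Clear screw jar with a red lid, 64 mm across, 88 mm tall, standing in the +y half of the tray; origin at the centre of its underside. Leave it.
- hex_keys: Hex keys in a red holder, 45 x 78 x 20 mm, lying on the jig's corner opposite the bolt, outside the plate's and pointer's sweep; origin at the centre of the underside. Leave it.
There are look-alikes about, which are no part of the job. What is meant by the jar is not purple, and is the larger of those in its own colour.

How it is judged:
On the way, in this order (a step that is already met when the one before it is completed fails the run):
1. the yellow-lidded jar stands in the tray, let go, before the plate is swung (x of jar in the frame of tray between -0.037 and 0.037 m and y of jar in the frame of tray between -0.077 and 0 m and z of jar in the frame of tray below 0.009 m and angle between jar's own z axis and vertical below 0.1 rad and contact force between jar and the fingers below 0.1 N and distance of plate_end from where it was at the start of the episode below 0.03 m), for 0.2 s.
2. the plate's red line points at the pointer (y of plate_end in the frame of pointer_mark between -0.009 and 0.009 m), for 0.2 s.
At the end, for the whole second after the job is handed in: The yellow-lidded jar stands upright (within 0.1 rad) and at rest on the tray's floor in its free half, and the end of the plate's red line lies within 9 mm sideways of the pointer's white line (about 2.6 degrees), the plate at rest (all of step 2 and x of jar in the frame of tray between -0.037 and 0.037 m and y of jar in the frame of tray between -0.077 and 0 m and z of jar in the frame of tray below 0.009 m and angle between jar's own z axis and vertical below 0.1 rad and linear speed of jar below 0.02 m/s and velocity of joint swing_plate between -0.03 and 0.03 rad/s); the robot touches nothing.
It fails at once if a jar tips over (angle between jar's own z axis and vertical above 0.6 rad or angle between red_jar's own z axis and vertical above 0.4 rad).
It fails at once if the yellow-lidded jar is dropped (falls freely more than about 30 mm) (linear speed of jar above 0.8 m/s and contact force between jar and the fingers below 0.1 N).
It fails at once if the pointer is shifted more than 6 mm (distance of pointer_mark from where it was at the start of the episode above 0.006 m).
It fails at once if the red-lidded jar or the hex keys are shifted more than 30 mm (distance of any of red_jar, hex_keys from where it was at the start of the episode above 0.03 m).
It also fails if it takes over 64 s, if anything falls off the work surface, if the arm or the gripper's body presses on something with over 40 N, if the wrist force passes 120 N, or if a joint passes its speed limit or range.

## Working session

There is one attempt and no reset: what is moved stays moved. The work goes in short steps, Python scripts to look and compute and a tool call to move; the robot and the scene stay as the last step left them, time stands still between calls to the robot, and variables do not carry over. Pictures are saved under pics/ and viewed, at most 10 in all, crops included, and the job is handed in when it is done.

Besides the shell and the picture viewer there is one more tool, called after "Emit:" as name(argument=value, ...), one argument or row to a line, values as JSON. step_arm: Moves the arm, as the interface text tells. Its arguments: {"type":"object","properties":{"rows":{"type":"array"},"claw":{"type":"number"}},"required":["rows"]}

```bash
mkdir -p pics; cat > h.py <<'E'
import numpy as np, cv2
from workcell import bot
def cam(n):
    im,d=bot.camera(n); return im,d,bot.camera_params(n)
def ray(p,uv):
    K=np.array([[p['fx'],0,p['cx']],[0,p['fy'],p['cy']],[0,0,1]])
    u=cv2.undistortPoints(np.array(uv,float).reshape(-1,1,2),K,np.array(p['D'],float)).reshape(-1,2)
    r=np.c_[u[:,0],-u[:,1],-np.ones(len(u))]
    return r
def at_z(p,uv,z):
    T=np.array(p['pose']); r=ray(p,uv)@T[:3,:3].T
    return T[:3,3]+r*((z-T[2,3])/r[:,2])[:,None]
def at_d(p,uv,d):
    T=np.array(p['pose']); return (ray(p,uv)*np.ravel(d)[:,None])@T[:3,:3].T+T[:3,3]
E
python3 - <<'E'
from h import *
o=bot.get_obs(); print({k:np.round(v,3) for k,v in o.items()})
for n in ('top','side'):
    im,d,p=cam(n); cv2.imwrite(f'pics/{n}0.png',im[...,::-1]); print(n,np.round(p['pose'],3).tolist(),p['fx'],p['D'])
    for t in ('jar','tray','red_jar','hex_keys','swing_plate','pointer','jig'):
        for r in bot.trace(t,n):
            m=r['pixels']; ys,xs=np.nonzero(m&(d>0))
            P=at_d(p,np.c_[xs,ys],d[ys,xs]) if len(xs) else np.zeros((1,3))
            print(n,t,round(r['score'],2),np.round(r['uv']),m.sum(),np.round(np.median(P,0),3),'zmax',np.round(np.percentile(P[:,2],95),3))
E
```

```text
{'clock': np.float64(0.0), 'joint_pos': array([1.326, 0.241, 0.004, 1.335, 0.   , 1.571]), 'joint_vel': array([ 0.001,  0.001, -0.001, -0.001, -0.002,  0.001]), 'tau': array([-1.0000e-03, -3.7232e+01,  2.5241e+01,  1.7000e-02, -0.0000e+00,
       -0.0000e+00]), 'eef_pos': array([0.121, 0.485, 0.303]), 'tool_rot': array([ 0.122,  0.993, -0.001, -0.   ]), 'ft_force': array([ 0.717,  0.72 , -0.07 ]), 'ft_torque': array([ 0.034, -0.029,  0.047]), 'grasp_force': np.float64(0.0), 'grip_width': np.float64(0.085)}
top [[-0.024, 0.996, -0.091, 0.444], [-1.0, -0.024, 0.001, 0.03], [-0.001, 0.091, 0.996, 1.189], [0.0, 0.0, 0.0, 1.0]] 522.9166744636985 [-0.04837319  0.          0.          0.          0.        ]
top jar 0.97 [348. 271.] 589 [ 0.489 -0.026  0.077] zmax 0.08
top jar 0.76 [238. 246.] 690 [0.547 0.204 0.088] zmax 0.092
top jar 0.74 [154. 262.] 497 [0.518 0.389 0.059] zmax 0.063
top tray 0.93 [440. 237.] 4593 [ 0.554 -0.232  0.006] zmax 0.017
top swing_plate 0.7 [294. 252.] 3874 [0.522 0.088 0.038] zmax 0.042
top pointer 0.5 [294. 255.] 3799 [0.521 0.087 0.038] zmax 0.042
top pointe
[... 197 characters left out ...]
946, 0.325, 0.502], [0.0, 0.0, 0.0, 1.0]] 605.7035843493032 [-0.02977645  0.          0.          0.          0.        ]
side jar 0.8 [223. 320.] 1041 [0.507 0.412 0.038] zmax 0.059
side jar 0.79 [365. 250.] 779 [ 0.482 -0.002  0.043] zmax 0.076
side jar 0.6 [275. 272.] 1278 [0.535 0.231 0.058] zmax 0.087
side tray 0.63 [344. 233.] 214 [ 0.612 -0.115  0.008] zmax 0.015
side red_jar 0.62 [358. 217.] 689 [ 0.577 -0.128  0.069] zmax 0.092
side hex_keys 0.82 [218. 284.] 494 [0.635 0.291 0.025] zmax 0.031
side swing_plate 0.93 [337. 269.] 2186 [0.488 0.107 0.035] zmax 0.038
side jig 0.92 [303. 293.] 8621 [0.49  0.208 0.011] zmax 0.036
side jig 0.28 [333. 269.] 2187 [0.487 0.106 0.035] zmax 0.038
```

View pics/top0.png

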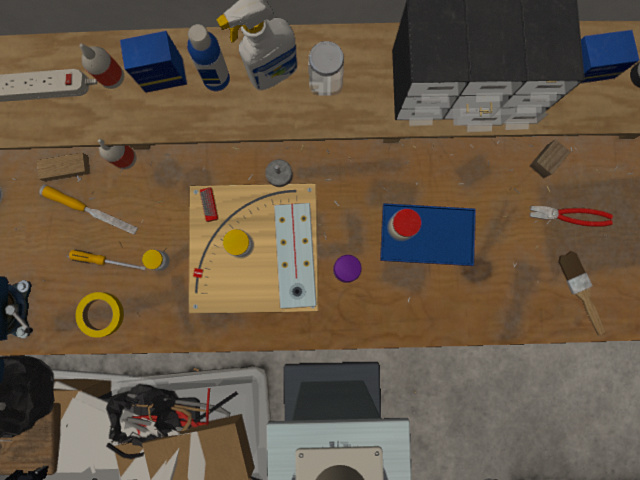

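View pics/side0.png

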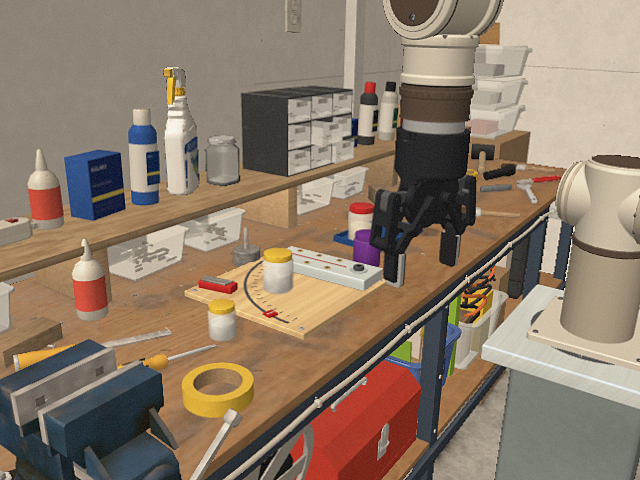

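Top view: the candidates for "yellow jar" are the yellow lid on the jig (236,243, top at z=0.088), a small yellow-lidded jar on the bench (154,260, top at 0.059), a purple-lidded jar (348,268) and the tape roll (98,314). By the description it is the larger yellow one on the jig, 12+76 = 88 mm high. The bolt is at (297,291), the pointer at (198,272) and the tray at (428,235), with its red jar in the left (+y) half. I'll check this in a close crop and measure.

```bash
python3 - <<'E'
from h import *
im,d,p=cam('top')
cv2.imwrite('pics/crop.png',cv2.resize(im[170:325,130:370],None,fx=3.3,fy=3.3,interpolation=cv2.INTER_CUBIC)[...,::-1])
np.save('top.npy',im)
hsv=cv2.cvtColor(im,cv2.COLOR_RGB2HSV)
H,S,V=[hsv[...,i].astype(int) for i in range(3)]
def comps(m,z,name,box,mn=8):
    a,b,c,e=box; M=np.zeros_like(m,np.uint8); M[b:e,a:c]=m[b:e,a:c]
    n,l,s,c=cv2.connectedComponentsWithStats(M)
    for i in range(1,n):
        if s[i,4]>=mn:
            ys,xs=np.nonzero(l==i); w=at_z(p,np.c_[xs,ys],z)
            r=cv2.minAreaRect(w[:,:2].astype(np.float32)*1000)
            print(name,s[i,4],np.round(c[i]),'mean',np.round(w.mean(0)[:2],4),'rect',np.round(r[0],1),np.round(r[1],1),round(r[2],1))
yl=(H>20)&(H<32)&(S>190)&(V>120)
comps(yl,.088,'lid',(215,220,260,265),100); comps(yl,.06,'small',(130,240,172,275),100)
red=((H<6)|(H>174))&(S>150)&(V>90)
comps(red,.036,'line',(272,195,316,300)); comps(red,.017,'ptr',(185,255,215,290)); comps(red,.03,'hex',(195,180,220,225)); comps(red,.088,'redlid',(385,200,425,245))
blue=(H>100)&(H<125)&(S>120)
comps(blue,.016,'tray',(370,195,485,275),500)
comps((H>130)&(H<160)&(S>100),.077,'purple',(330,250,365,285),100)
# jar lid from depth
for nm,uv,z0 in(('jar',(236,243),.075),('purple',(348,268),.06)):
    ys,xs=np.mgrid[uv[1]-28:uv[1]+28,uv[0]-28:uv[0]+28]; ys=ys.ravel();xs=xs.ravel()
    P=at_d(p,np.c_[xs,ys],d[ys,xs]); q=P[P[:,2]>z0]; print(nm,(q[:,:2].max(0)+q[:,:2].min(0))/2,np.ptp(q[:,:2],axis=0),np.median(q[:,2]))
E
```

```text
lid 517 [236. 242.] mean [0.5499 0.209 ] rect [549.6 209. ] [53.  52.2] 44.0
small 302 [151. 259.] mean [0.5199 0.3972] rect [520.1 397.4] [42. 41.] 70.6
ptr 24 [198. 270.] mean [0.4949 0.3061] rect [494.9 305.8] [17.9  6.3] 80.6
ptr 25 [197. 275.] mean [0.4842 0.3078] rect [483.5 307.5] [16.5  7.9] 77.5
hex 123 [210. 206.] mean [0.6376 0.2741] rect [642.9 278.6] [72.8 26. ] 11.1
redlid 595 [407. 222.] mean [ 0.5826 -0.1546] rect [ 582.2 -154.4] [56.9 57.8] 43.2
tray 4373 [432. 236.] mean [ 0.559  -0.2239] rect [ 564.  -213.9] [209.  129.1] 85.2
purple 590 [347. 268.] mean [ 0.489  -0.0258] rect [489.3 -25.8] [55.3 55.3] 88.6
jar [0.51061868 0.13403292] [0.13340101 0.20906278] 0.08922901659096072
purple [ 0.48101147 -0.01266348] [0.07418659 0.08433001] 0.07717588490393812
```

View pics/crop.png

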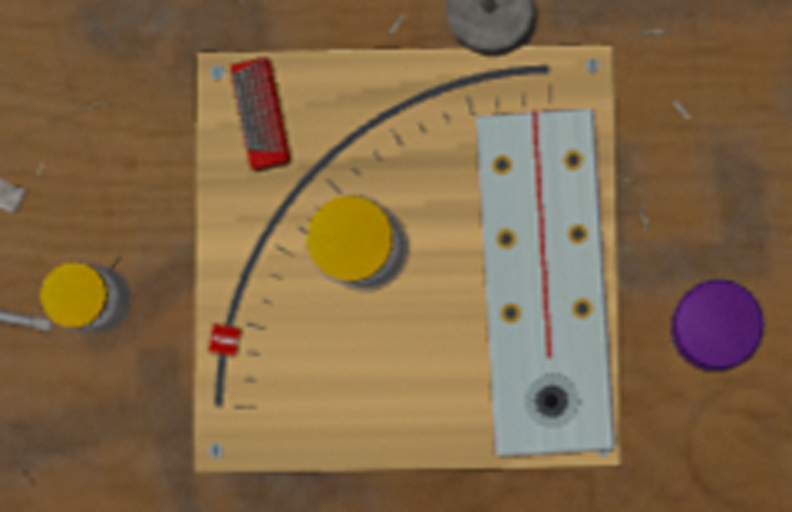

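The crop confirms the choice: the large yellow lid at full-image (236,243) stands on the jig, clear of the plate. The pointer is at (198,273) and the red line runs from (292,204) to (296,278). Move above the jar, turning the closing line to world x.

Emit:
step_arm(
  rows=[
    [[-483,-165,0],76],
    [[-483,-165,0],76],
    [[-483,-165,0],76],
    [[-483,-165,0],76],
    [[-483,-165,0],76],
    [[-483,-165,0],76],
    [[-483,-165,0],76],
    [[-483,-165,0],76],
    [[-483,-165,0],76],
    [[-483,-165,0],76],
    [[-483,-165,0],76],
    [[-483,-165,0],76],
  ],
  claw=-1,
)

```text
clock: 2.35
eef_pos: [0.5487, 0.2092, 0.3043]
tool_rot: [0.706, 0.708, 0.0, -0.0]
ft_force: [-1.1, 0.0, -0.9]
grip_width: 0.0856
grasp_force: 0.0
```

```bash
cat >> h.py <<'E'
from scipy.spatial.transform import Rotation as Ro
def to(x,y,z,yaw=0):   # yaw = world angle of tool y, deg; prints shift in tool axes (mm), turn (deg)
    o=bot.get_obs(); R=Ro.from_quat(o['tool_rot']).as_matrix()
    a=np.degrees(np.arctan2(R[1,1],R[0,1])); t=-(yaw-a)
    print('at',np.round(o['eef_pos'],4),'yaw',round(a,2),'shift',np.round(R.T@(np.array([x,y,z])-o['eef_pos'])*1000,1),'turn',round((t+90)%180-90,1))
E
python3 - <<'E'
from h import *
to(.5497,.209,.103)
p=bot.camera_params('top')
L=at_z(p,[(292.1,203.9),(296.4,277.6)],.036); B=at_z(p,[(297,291)],.046); Q=at_z(p,[(198,273)],.017)
C=at_z(p,np.array([(197,52),(612,45),(620,465),(196,472)])/3.3+[130,170],.012)
print('line',L,'bolt',B,'ptr',Q,'jigcorners',C)
v=L[0]-L[1]; print('plate',np.arctan2(v[1],v[0]),'ptr',np.arctan2(*(Q-B)[0,[1,0]]),'r',np.linalg.norm((Q-B)[0,:2]),'end',np.linalg.norm((L[0]-B[0])[:2]),'jig edges',[np.linalg.norm(C[i]-C[i-1]) for i in range(4)],'yaws',np.arctan2(C[0,1]-C[1,1],C[0,0]-C[1,0])-np.pi/2,np.arctan2(C[1,1]-C[2,1],C[1,0]-C[2,0]))
E
```

```text
at [0.5487 0.2092 0.3043] yaw 0.11 shift [-2.000e-01  1.000e+00  2.013e+02] turn 0.1
line [[0.63667409 0.09035787 0.036     ]
 [0.47251276 0.08408828 0.036     ]] bolt [[0.44311291 0.08290864 0.046     ]] ptr [[0.48850535 0.30575538 0.017     ]] jigcorners [[0.6887864  0.32556019 0.012     ]
 [0.68617033 0.03739539 0.012     ]
 [0.39762803 0.03877533 0.012     ]
 [0.39946686 0.32681024 0.012     ]]
plate 0.03817307196469172 ptr 1.369851844507139 r 0.22742282975696676 end 0.19370446750274586 jig edges [np.float64(0.28932224417053554), np.float64(0.2881766800724209), np.float64(0.2885455956871676), np.float64(0.28804077939214345)] yaws -0.009078149180813844 -0.004782432136359117
```

All sizes check out (pointer radius 227 against 228, plate end 194 against 195, jig 289 against 290). Descend and grip.

Emit:
step_arm(
  rows=[
    [[0,1,50],0],
    [[0,1,100],0],
    [[0,1,140],0],
    [[0,1,170],0],
    [[0,1,190],0],
    [[0,1,200],0],
    [[0,1,201],0],
    [[0,1,201],0],
  ],
)

```text
clock: 3.35
eef_pos: [0.5513, 0.2084, 0.104]
tool_rot: [0.707, 0.707, 0.001, 0.0]
ft_force: [0.4, -0.6, 0.3]
grip_width: 0.0853
grasp_force: 0.0
```

Emit:
step_arm(
  rows=[
    [[0,0,0],0],
    [[0,0,0],0],
    [[0,0,0],0],
    [[0,0,0],0],
    [[0,0,0],0],
    [[0,0,0],0],
    [[0,0,0],0],
    [[0,0,0],0],
    [[0,0,0],0],
    [[0,0,0],0],
  ],
  claw=1,
)

```text
clock: 4.6
eef_pos: [0.5513, 0.2082, 0.1043]
tool_rot: [0.707, 0.707, 0.001, 0.0]
ft_force: [-1.7, -0.2, 5.4]
grip_width: 0.0579
grasp_force: 65.1
```

Gripped at 58 mm and 65 N. Lift, then check with a camera.

Emit:
step_arm(
  rows=[
    [[0,0,-10],0],
    [[0,0,-30],0],
    [[0,0,-60],0],
    [[0,0,-90],0],
    [[0,0,-110],0],
    [[0,0,-120],0],
    [[0,0,-120],0],
  ],
)

```text
clock: 5.48
eef_pos: [0.551, 0.208, 0.2233]
tool_rot: [0.707, 0.707, 0.0, 0.0]
ft_force: [0.3, 0.5, -2.6]
grip_width: 0.0579
grasp_force: 64.6
```

```bash
python3 - <<'E'
from h import *
im,d,p=cam('top')
i2,d2,p2=cam('side'); cv2.imwrite('pics/lift.png',i2[100:400,140:540][...,::-1])
M=(d>0); ys,xs=np.nonzero(M); P=at_d(p,np.c_[xs,ys],d[ys,xs])
hsv=cv2.cvtColor(im,cv2.COLOR_RGB2HSV); h=hsv[ys,xs]
b=(h[:,0]>100)&(h[:,0]<125)&(h[:,1]>120)&(P[:,2]<.03)&(P[:,1]<-.08)&(P[:,0]<.66)&(P[:,0]>.45)
r=cv2.minAreaRect((at_z(p,np.c_[xs,ys][b],.012)[:,:2]*1000).astype(np.float32)); print('tray',r)
to(.5605,-.264,.2)
E
```

```text
tray ((564.4105224609375, -214.7181396484375), (209.686767578125, 129.66278076171875), 85.28321838378906)
at [0.5503 0.2077 0.2218] yaw -0.03 shift [-471.7   10.5   22.2] turn -0.0
```

View pics/lift.png

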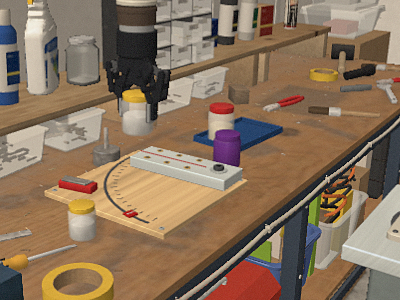

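Jar is held upright at crop (137,112), with the lid at the top. The free-half centre is (0.560, -0.2645). Carry it over the tray, clearing the red jar by about 39 mm.

Emit:
step_arm(
  rows=[
    [[-15,0,0],0],
    [[-50,1,0],0],
    [[-100,2,0],0],
    [[-150,3,0],0],
    [[-200,4,0],0],
    [[-255,5,0],0],
    [[-310,6,0],0],
    [[-360,8,0],0],
    [[-410,9,0],0],
    [[-450,10,0],0],
    [[-472,10,0],0],
    [[-472,10,0],0],
  ],
)

```text
clock: 7.08
eef_pos: [0.5598, -0.2656, 0.2221]
tool_rot: [0.708, 0.706, -0.0, -0.001]
ft_force: [-0.4, 1.0, -2.8]
grip_width: 0.0578
grasp_force: 64.6
```

Emit:
step_arm(
  rows=[
    [[0,0,25],0],
    [[0,0,55],0],
    [[0,0,85],0],
    [[0,0,105],0],
    [[0,0,115],0],
    [[0,0,119],0],
    [[0,0,120],0],
  ],
)

```text
clock: 7.95
eef_pos: [0.5611, -0.2638, 0.1035]
tool_rot: [0.707, 0.707, 0.0, 0.0]
ft_force: [0.2, -0.7, -1.7]
grip_width: 0.0583
grasp_force: 64.6
```

Emit:
step_arm(
  rows=[
    [[0,0,3],0],
    [[0,0,5],0],
    [[0,0,6],0],
    [[0,0,6],0],
  ],
)

```text
clock: 8.45
eef_pos: [0.5605, -0.2641, 0.0969]
tool_rot: [0.707, 0.707, -0.0, -0.0]
ft_force: [0.4, -0.8, -2.1]
grip_width: 0.0578
grasp_force: 64.6
```

Emit:
step_arm(
  rows=[
    [[0,0,1],0],
    [[0,0,1],0],
  ],
)

```text
clock: 8.7
eef_pos: [0.5607, -0.2642, 0.0963]
tool_rot: [0.707, 0.707, 0.0, 0.0]
ft_force: [-0.7, 0.4, 1.2]
grip_width: 0.0582
grasp_force: 64.9
```

Emit:
step_arm(
  rows=[
    [[0,0,0.5],0],
    [[0,0,0.5],0],
  ],
)

```text
clock: 8.95
eef_pos: [0.5607, -0.2642, 0.0962]
tool_rot: [0.707, 0.707, 0.0, 0.0]
ft_force: [-2.8, 0.4, 4.7]
grip_width: 0.0577
grasp_force: 65.3
```

Emit:
step_arm(
  rows=[
    [[0,0,0],0],
    [[0,0,0],0],
    [[0,0,0],0],
    [[0,0,0],0],
    [[0,0,0],0],
    [[0,0,0],0],
    [[0,0,0],0],
    [[0,0,0],0],
  ],
  claw=-1,
)

```text
clock: 9.95
eef_pos: [0.5606, -0.2641, 0.0954]
tool_rot: [0.707, 0.707, 0.0, 0.0]
ft_force: [0.0, 0.4, -0.3]
grip_width: 0.0855
grasp_force: 0.0
```

Emit:
step_arm(
  rows=[
    [[0,0,-10],0],
    [[0,0,-30],0],
    [[0,0,-70],0],
    [[0,0,-120],0],
    [[0,0,-160],0],
    [[0,0,-180],0],
    [[0,0,-180],0],
  ],
)

```text
clock: 10.82
eef_pos: [0.5615, -0.2645, 0.2785]
tool_rot: [0.707, 0.707, 0.001, 0.003]
ft_force: [-0.3, -0.3, -0.1]
grip_width: 0.0853
grasp_force: 0.0
```

```bash
python3 - <<'E'
from h import *
im,d,p=cam('side'); cv2.imwrite('pics/placed.png',im[130:380,170:570][...,::-1])
for r in bot.trace('jar','side'):
    ys,xs=np.nonzero(r['pixels']&(d>0)); P=at_d(p,np.c_[xs,ys],d[ys,xs]); print(round(r['score'],2),np.round(r['uv']),np.round(np.median(P,0),3),np.round(np.percentile(P[:,2],[2,98]),3))
to(.5,-.05,.28)
E
```

```text
0.95 [366. 245.] [ 0.478 -0.005  0.05 ] [0.01  0.076]
0.94 [220. 320.] [0.506 0.412 0.037] [0.001 0.059]
0.67 [387. 217.] [ 0.552 -0.239  0.047] [0.004 0.08 ]
at [ 0.5603 -0.2639  0.275 ] yaw -0.02 shift [213.9 -60.4  -4.9] turn -0.0
```

View pics/placed.png

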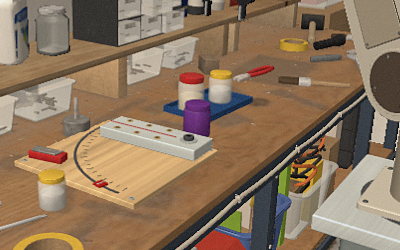

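The yellow jar stands upright beside the red one in the tray (crop (221,87), lid top at z=0.080), and the plate is unmoved. Now close the claw and go to the clockwise side of the plate.

Emit:
step_arm(
  rows=[
    [[60,9,0],-2],
    [[120,18,0],-2],
    [[180,27,0],-2],
    [[240,36,0],-2],
    [[290,45,0],-2],
    [[290,45,0],-2],
    [[290,45,0],-2],
    [[290,45,0],-2],
  ],
  claw=1,
)

```text
clock: 11.92
eef_pos: [0.6053, 0.0245, 0.2747]
tool_rot: [0.696, 0.719, -0.001, -0.0]
ft_force: [1.0, -0.1, -0.3]
grip_width: -0.0001
grasp_force: 0.0
```

Emit:
step_arm(
  rows=[
    [[0,0,40],0],
    [[0,0,80],0],
    [[0,0,120],0],
    [[0,0,150],0],
    [[0,0,170],0],
    [[0,0,182],0],
    [[0,0,182],0],
    [[0,0,182],0],
  ],
)

```text
clock: 12.92
eef_pos: [0.6064, 0.0255, 0.0945]
tool_rot: [0.695, 0.719, 0.001, 0.001]
ft_force: [-0.1, 0.6, 0.1]
grip_width: 0.0001
grasp_force: 0.0
```

```bash
cat >> h.py <<'E'
B=np.array([.4427,.0829])
def arc(ths,r=160,s=52,z=.093):
    o=bot.get_obs(); R=Ro.from_quat(o['tool_rot']).as_matrix(); a=np.arctan2(R[1,1],R[0,1])
    print(np.round(o['eef_pos'],4),'yaw',a)
    for t in ths:
        q=B+np.array([r*np.cos(t)+s*np.sin(t),r*np.sin(t)-s*np.cos(t)])/1000
        print(round(t,3),np.round(R.T@(np.r_[q,z]-o['eef_pos'])*1000).astype(int).tolist(),round(np.degrees(a-t),1))
E
python3 - <<'E'
from h import *
arc(np.linspace(.04,.62,12))
E
```

```text
[0.6064 0.0255 0.0945] yaw 0.0338070847364822
0.04 [12, -1, 1] -0.4
0.093 [20, 1, 1] -3.4
0.145 [29, 3, 1] -6.4
0.198 [38, 5, 1] -9.4
0.251 [47, 6, 1] -12.4
0.304 [55, 6, 1] -15.5
0.356 [64, 7, 1] -18.5
0.409 [73, 6, 1] -21.5
0.462 [82, 5, 1] -24.5
0.515 [91, 4, 1] -27.5
0.567 [99, 3, 1] -30.6
0.62 [108, 0, 1] -33.6
```

Push along the arc, first stretch.

Emit:
step_arm(
  rows=[
    [[12,-1,0],-0.5],
    [[20,1,0],-3.5],
    [[29,3,0],-6.5],
    [[38,5,0],-9.5],
    [[47,6,0],-12.5],
    [[55,6,0],-15.5],
    [[64,7,0],-18.5],
    [[73,6,0],-21.5],
    [[82,5,0],-24.5],
    [[91,4,0],-27.5],
    [[99,3,0],-30.5],
    [[108,0,0],-33.5],
  ],
)

```text
clock: 14.42
eef_pos: [0.6029, 0.1343, 0.0945]
tool_rot: [0.457, 0.889, 0.0, 0.002]
ft_force: [2.2, -2.6, 0.7]
grip_width: 0.0
grasp_force: 1.8
```

```bash
python3 - <<'E'
from h import *
arc(np.linspace(.66,1.25,12))
print(bot.get_obs()['joint_pos'])
E
```

```text
[0.6029 0.1343 0.0945] yaw 0.621371496036475
0.66 [6, 2, 1] -2.2
0.714 [14, 4, 1] -5.3
0.767 [23, 6, 1] -8.4
0.821 [32, 7, 1] -11.4
0.875 [41, 8, 1] -14.5
0.928 [50, 8, 1] -17.6
0.982 [59, 8, 1] -20.7
1.035 [68, 7, 1] -23.7
1.089 [77, 6, 1] -26.8
1.143 [86, 4, 1] -29.9
1.196 [95, 2, 1] -32.9
1.25 [104, 0, 1] -36.0
[ 0.21973703  0.62538812  0.02711125  0.96954235 -0.00157827  1.16916229]
```

Emit:
step_arm(
  rows=[
    [[6,2,0],-2],
    [[14,4,0],-5.5],
    [[23,6,0],-8.5],
    [[32,7,0],-11.5],
    [[41,8,0],-14.5],
    [[50,8,0],-17.5],
    [[59,8,0],-20.5],
    [[68,7,0],-23.5],
    [[77,6,0],-27],
    [[86,4,0],-30],
    [[95,2,0],-33],
    [[104,0,0],-36],
  ],
)

```text
clock: 15.92
eef_pos: [0.5422, 0.2192, 0.0943]
tool_rot: [0.16, 0.987, 0.0, 0.001]
ft_force: [2.4, -1.8, 2.0]
grip_width: 0.0004
grasp_force: 1.5
```

```bash
python3 - <<'E'
from h import *
im,d,p=cam('top'); to(.5,.1,.3)
cv2.imwrite('pics/swing.png',cv2.resize(im[170:325,130:370],None,fx=3.3,fy=3.3,interpolation=cv2.INTER_CUBIC)[...,::-1])
E
```

```text
at [0.5412 0.22   0.0941] yaw 71.74 shift [   1.4 -126.6 -206.1] turn 71.7
```

View pics/swing.png

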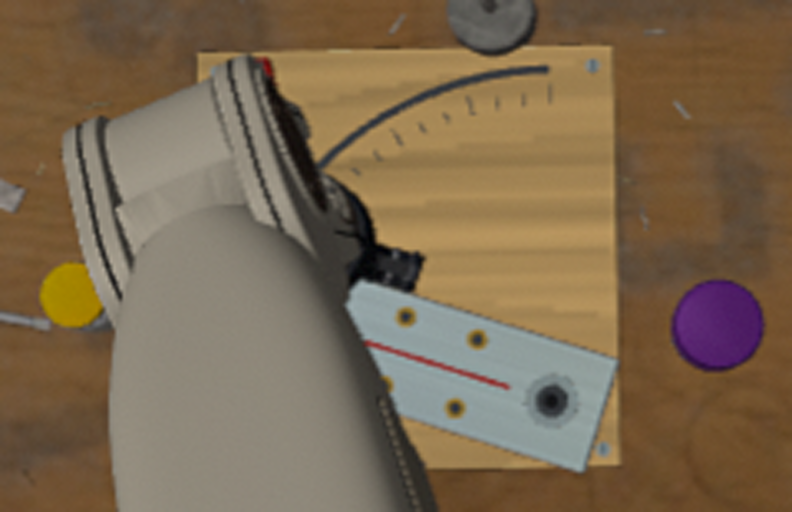

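The plate is at about (16.9° + 1.4° camera tilt) from world y, so heading ≈1.25 as commanded; the claw is at crop (395,268) against its side. The pointer is at 1.368.

```bash
python3 - <<'E'
from h import *
p=bot.camera_params('top')
L=at_z(p,np.array([(365,343),(510,387)])/3.3+[130,170],.036); v=L[0]-L[1]; print('plate',np.arctan2(v[1],v[0]))
arc(np.linspace(1.28,1.37,4))
E
```

```text
plate 1.254106001796095
[0.5412 0.22   0.0941] yaw 1.2520747301665118
1.28 [3, 0, 1] -1.6
1.31 [8, 2, 1] -3.3
1.34 [13, 3, 1] -5.0
1.37 [18, 4, 1] -6.8
```

Emit:
step_arm(
  rows=[
    [[3,0,0],-1.5],
    [[8,2,0],-3.5],
    [[13,3,0],-5],
    [[18,4,0],-6.5],
    [[18,4,0],-6.5],
    [[18,4,0],-6.5],
  ],
)

```text
clock: 16.73
eef_pos: [0.5252, 0.2278, 0.0931]
tool_rot: [0.105, 0.994, -0.0, -0.001]
ft_force: [2.4, 1.6, 0.0]
grip_width: 0.0
grasp_force: 1.2
```

Emit:
step_arm(
  rows=[
    [[-10,0,0],0],
    [[-30,0,0],0],
    [[-40,0,-30],0],
    [[-40,0,-80],0],
    [[-40,0,-130],0],
    [[-40,-50,-180],0],
    [[-40,-100,-200],0],
    [[-40,-150,-200],0],
    [[-40,-150,-200],0],
  ],
)

```text
clock: 17.85
eef_pos: [0.5323, 0.0695, 0.2932]
tool_rot: [0.108, 0.994, -0.001, -0.001]
ft_force: [0.8, 0.8, -0.1]
grip_width: -0.0003
grasp_force: 0.0
```

```bash
python3 - <<'E'
from h import *
im,d,p=cam('top'); to(.3,.0,.3)
cv2.imwrite('pics/swing2.png',cv2.resize(im[170:325,130:370],None,fx=3.3,fy=3.3,interpolation=cv2.INTER_CUBIC)[...,::-1])
E
```

```text
at [0.5328 0.0711 0.2929] yaw 77.77 shift [ 212.5 -118.8   -6.4] turn 77.8
```

View pics/swing2.png

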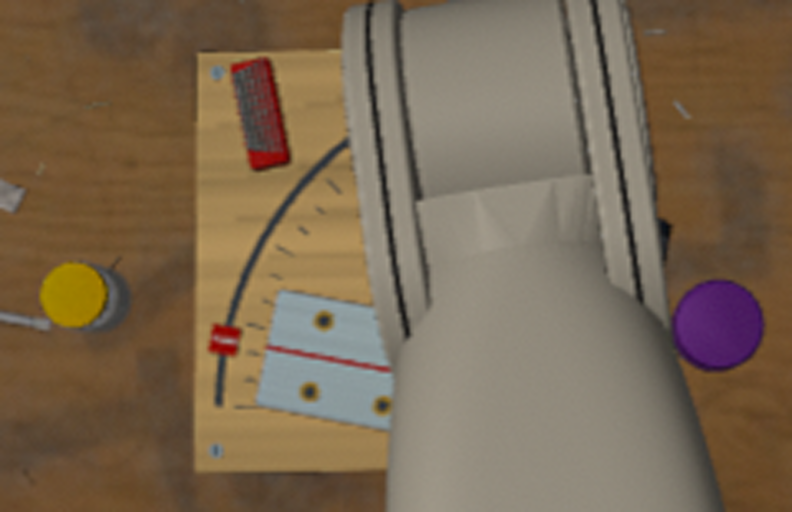

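The line runs from crop (268,347) to (388,369) and extrapolates to (225,339), right on the pointer's white line at (225,340). Numeric check:

```bash
python3 - <<'E'
from h import *
p=bot.camera_params('top')
s=lambda a:np.array(a)/3.3+[130,170]
E=at_z(p,s([(268,347)]),.036)[0,:2]; F=at_z(p,s([(388,369)]),.036)[0,:2]; Q=at_z(p,s([(225,340)]),.017)[0,:2]
for b in (B,np.array([.4431,.0829])):
    x=(Q-b)/np.linalg.norm(Q-b); y=np.array([-x[1],x[0]]); print('end y mm',(E-Q)@y*1000,'r',np.linalg.norm(E-b))
v=E-F; print(np.arctan2(v[1],v[0]),np.arctan2(*(Q-B)[::-1]))
im,d,p2=cam('side')
for r in bot.trace('jar','side'):
    ys,xs=np.nonzero(r['pixels']&(d>0)); P=at_d(p2,np.c_[xs,ys],d[ys,xs]); print(np.round(r['uv']),np.round(np.median(P,0),3),np.round(np.percentile(P[:,2],[2,98]),3))
if abs((E-Q)@y)<.004: bot.job_done(); print('handed in')
E
```

```text
end y mm -0.7685533546427772 r 0.19321011917465233
end y mm -0.7100646580640204 r 0.19312841468705222
1.3674383504349705 1.3680517679569835
[368. 247.] [ 0.478 -0.005  0.049] [0.006 0.076]
[390. 216.] [ 0.551 -0.239  0.048] [0.006 0.08 ]
[220. 319.] [0.507 0.413 0.037] [0.003 0.059]
[387. 233.] [ 0.53  -0.205  0.005] [-0.     0.016]
the job is handed in; nothing more can be done
handed in
```

The job is handed in: the yellow-lidded jar stands upright in the tray's free half, and the plate's red line is about 1 mm off the pointer's white line by camera measurement (9 mm allowed); the judge's verdict was not shown.

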